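# Lock the wax block into its trimming stage

### The job

Two identical trimming stages stand on the bench; one holds a white wax block with a pink spot of tissue, the other is empty. Clamp the wax block: on the stage that holds it, pull the black knob up out of its notches, turn it clockwise (seen from above) by one notch, a sixth of a turn, and push it back down fully home, then let go. Do not touch the empty stage.

Things in the scene. Friction and masses are not known exactly. Their poses are not given: they have to be found in the camera images.
- lock_knob (a point): centre of the grip of the black bar knob on the stage with the wax block, on its vertical turning axis, 50 mm above the bench when home. Bar 48 long (26 to the round nose with a white line), 14 thick, 28 high: top 14 above the point; collar and teeth (43 wide) below it end 18 below the point. Lifts and turns with the knob: x along the bar to the nose, y across its thickness, z up
- lock_lift (a joint): how far that knob is pulled up, m: 0 fully home, 0.014 the upper stop. About 3 N friction, no spring: it stays where it is left. Below about 0.008 its cross-pin is caught between the collar's teeth and it turns no more than about 0.2 rad out of a notch
- lock_turn (a joint): angle of that knob, rad, growing clockwise seen from above: 0 in the middle of its present notch (released), 1.047 in the middle of the next (clamped); stops at -0.2 and 1.25. Light friction, stays where left. The pin has about 0.18 rad play each way in a notch and drops in within that. Turning it drives the low clamp jaw 6 mm to the block
- spare_stage: the empty stage, alike in every part, to be left alone. Both stages are fixed aluminium plates 70 x 150 mm, top 15 mm above the bench. Origin: middle of the plate, on the bench; y along the 150 mm. Its knob (top 64 mm up) stands 38 mm towards -y, the pocket for the block (28 x 40 x 11 mm, on the other stage) 42 mm towards +y; jaw and pocket end 28 mm up

How it is judged:
On the way, in this order (a step that is already met when the one before it is completed fails the run):
1. the knob is pulled up clear of the teeth before it is turned (value of joint lock_lift above 0.008 m and value of joint lock_turn below 0.5 rad), for 0.04 s.
2. the raised knob is turned clockwise to the next notch (value of joint lock_lift above 0.005 m and value of joint lock_turn above 0.8 rad), for 0.04 s.
At the end, for the whole second after the job is handed in: The knob of the stage with the wax block sits in the next notch clockwise (60 degrees from the first, within 14 degrees), pushed down to within 3 mm of fully home, and is at rest (value of joint lock_lift below 0.003 m and value of joint lock_turn between 0.8 and 1.3 rad and velocity of joint lock_turn between -0.05 and 0.05 rad/s); the robot touches nothing.
It fails at once if the empty stage or its knob is touched with more than 2 N (contact force between spare_stage and the fingers above 2 N or contact force between spare_stage and the arm above 2 N).
It also fails if it takes over 35 s, if anything falls off the work surface, if the arm or the gripper's body presses on something with over 40 N, if the wrist force passes 120 N, or if a joint passes its speed limit or range.

### The arm

A 6-joint arm with a two-finger parallel gripper is mounted at the origin on a cart in front of the work surface, level with it; the furniture and walls round the work are solid. World frame = base frame: x ahead of the robot, y to its left, z up, the work surface at z = 0. Lengths are in m, angles in rad, forces in N, time in s.
With the tool pointing down it reaches from about 0.375 to 0.975 m from the base axis. Payload 3.8 kg.
Tool frame: the origin (TCP) lies between the finger pads; the fingertips stand 17 mm ahead of it and the grasp point (between the pads) lies 2 mm behind it; z points along the fingers, y is the line along which they close (so a half turn about z gives the same grasp; the last joint's range is limited). The gripper opens to 85 mm and grips with 20 to 120 N. Pads are 22 mm wide; open, the fingers measure 114 mm over their backs; the gripper's body (76 mm by 85 mm) begins 54 mm behind the grasp point. The pads swing forward as they close: fully open they stand 13 mm farther back than shut.
Start: joints at [1.197, 0.264, 1.604, -0, 1.274, -0.037], TCP at [0.223, 0.637, 0.248] pointing down, gripper open.
Joint ranges: [-2.63, 2.63], [-0.94, 2.18], [0.31, 2.57], [-1.31, 4.45], [0, 2.66], [-2.55, 2.55]. Speed limits (rad/s): [2.57, 2.57, 3.14, 3.14, 3.14, 3.14].

### API

Orientations are given as a rotation vector (axis times angle).
In Python, from workcell import bot gives the robot as it stands.
- The arm moves only by the tool play_rows, never from a script. Its argument "steps" is one flat list of numbers, 4 for each row, row after row: the shift along the tool's x, y, z in m, then the turn about the tool's z in rad. A call has 1 to 10 rows; each row is the pose to reach, as a shift and turn from the pose commanded when the call began, along the tool's axes at that moment; what a row does not reach only later rows make up. A row lasts 1/8 s, in which the tool goes at most 62.5 mm and 10.7 degrees, less where a joint would pass 70% of its speed; a pose out of reach is approached as far as the arm can. A call with a gripper value outside its range is refused whole. "jaw" is the closure in counts, from 0 (fully open) to 255 (shut), set as the call begins (left out, the last holds). The fingers move at their own pace and stop on an object; "grip_force" is the grip in N (left out, the last holds). Time passes only in rows, so rows that repeat a pose let the fingers close. It gives the time, the measured TCP pose, the force, the opening and the grip force at its end, in the units of the state.
- bot.read_state(): the state, without advancing time (a new reading comes with each control period).
- bot.read_camera(name): name is "scene" or "top" or "wrist"; returns a dict with "pixels" (384x512x3 uint8, blue, green, red), "mtx" (3x3 intrinsics, pixels), "R" (3x3) and "t" (3): a world point X has camera coordinates R X + t. Camera axes: x right, y down, z forward; pixel columns grow to the right and rows downward; lengths in m; the calibration is good to about 2 mm. A picture is of the moment at which its call begins. There is no depth.
- bot.finish_job(): hands the job in; it is judged then, once.
The state is a dict: "time": time; "q": joint angles; "joint_vel": joint speeds; "joint_torque": joint torques, N m; "tool_pos": TCP position; "tcp_rot": TCP orientation; "wrist_force": force on the tool from outside, world axes, zero at the start; "torque": the same for the moment, N m; "width": opening from 0.0 (shut) to 1.0 (fully open); "grip_force": force on a finger pad.
Only numpy, scipy, OpenCV 4.12 (cv2) and the standard library are available. Lean on these libraries where they do the work, as an engineer would, in place of code of your own. Each camera call takes 0.05 s, during which the arm holds its last target. There are 200 camera calls.

## Working session

There is one attempt and no reset: what is moved stays moved. The work goes in short steps, Python scripts to look and compute and a tool call to move; the robot and the scene stay as the last step left them, time stands still between calls to the robot, and variables do not carry over. Pictures are saved under pics/ and viewed, at most 10 in all, crops included, and the job is handed in when it is done.

Besides the shell and the picture viewer there is one more tool, called after "Call:" by a JSON object that holds its "method" and its "body". play_rows: Moves the arm, as the interface text tells. Its arguments: {"type":"object","properties":{"steps":{"type":"array"},"jaw":{"type":"number"},"grip_force":{"type":"number"}},"required":["steps"]}

```bash
mkdir -p pics; ls; python3 - <<'E'
from workcell import bot
import cv2,numpy as np
s=bot.read_state();print(s['time'],s['tool_pos'],s['tcp_rot'],s['width'])
for n in ('scene','top'):
    c=bot.read_camera(n);cv2.imwrite(f'pics/{n}0.png',c['pixels']);np.savez(f'{n}.npz',**c);print(n,(-c['R'].T@c['t']).round(3))
E
```

```text
pics
0.0 [0.22281438 0.63643594 0.2469943 ] [-0.52649529 -3.09670512  0.00335951] 0.9972740384561832
scene [-0.047 -0.488  0.765]
top [0.405 0.031 0.945]
```

View pics/top0.png

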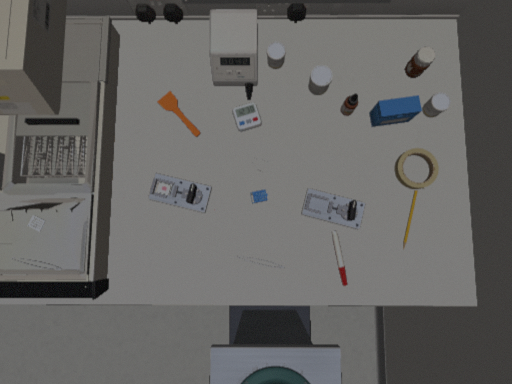

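View pics/scene0.png

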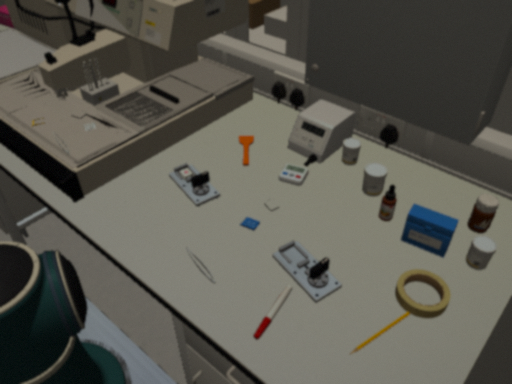

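The left stage holds the wax block: block at about (163,188) and knob at about (193,194) in the top view. The right stage, at (335,208), is empty. Next I'll measure from a crop.

```bash
cat > h.py <<'E'
import numpy as np,cv2
def ray(c,uv,z):
    d=c['R'].T@np.linalg.solve(c['mtx'],[uv[0],uv[1],1]);o=-c['R'].T@c['t']
    return o+d*(z-o[2])/d[2]
E
python3 - <<'E'
import numpy as np,cv2
from h import *
c=dict(np.load('top.npz'));p=c['pixels']
a=cv2.resize(p[165:220,140:220],None,fx=8,fy=8,interpolation=cv2.INTER_CUBIC)
s=dict(np.load('scene.npz'))
b=cv2.resize(s['pixels'][155:210,160:225],None,fx=6,fy=6,interpolation=cv2.INTER_CUBIC)
cv2.imwrite('pics/crop.png',a)
hsv=cv2.cvtColor(p,cv2.COLOR_BGR2HSV).astype(int)
# blueish plate
m=np.zeros(p.shape[:2],np.uint8);sub=p[165:220,140:220].astype(int)
m[165:220,140:220]=((sub[...,0]-sub[...,2])>12)*255
cv2.imwrite('pics/mask.png',m)
cs=max(cv2.findContours(m,0,2)[0],key=cv2.contourArea);r=cv2.minAreaRect(cs);print(r,cv2.contourArea(cs))
for q in cv2.boxPoints(r):print(q,ray(c,q,.015).round(4))
k=np.zeros_like(m);k[165:220,140:220]=(sub.max(2)<60)*255
for cc in cv2.findContours(k,0,2)[0]:
    if cv2.contourArea(cc)>10:
        r=cv2.minAreaRect(cc);print('dark',r,[ray(c,r[0],z).round(4) for z in(.064,.05)])
E
```

```text
((179.55885314941406, 192.26470947265625), (56.025726318359375, 24.981168746948242), 14.03624439239502) 340.5
[149.35297 197.58824] [0.5144 0.3156 0.015 ]
[155.4118  173.35295] [0.5767 0.3026 0.015 ]
[209.76474 186.94118] [0.5416 0.163  0.015 ]
[203.7059  211.17647] [0.48   0.1772 0.015 ]
dark ((191.71917724609375, 193.5821990966797), (7.841756820678711, 18.375459671020508), 20.556045532226562) [array([0.5183, 0.1991, 0.064 ]), array([0.5201, 0.2018, 0.05  ])]
```

View pics/crop.png

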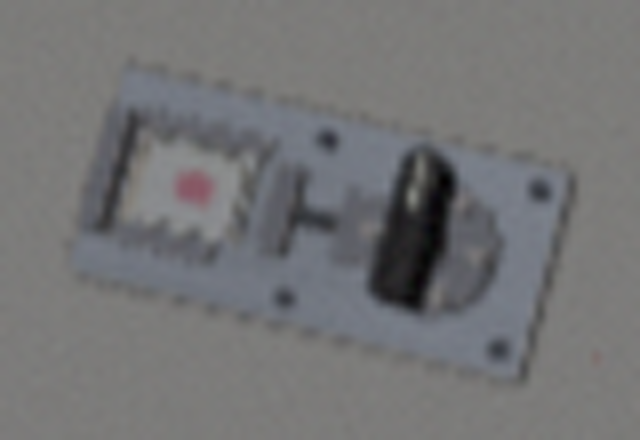

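The bar runs nearly along the plate's x axis, with its nose at the top (+x side). I'm moving above it for a close look.

Call:
{"method": "play_rows", "body": {"steps": [-0.042,-0.031,0,-0.01,-0.085,-0.062,0,-0.02,-0.127,-0.093,0,-0.03,-0.169,-0.125,0,-0.04,-0.211,-0.156,0,-0.05,-0.254,-0.187,0,-0.06,-0.296,-0.218,0,-0.07,-0.338,-0.249,0,-0.08,-0.381,-0.28,0,-0.09,-0.423,-0.312,0,-0.09], "jaw": 0}}

```text
time: 1.35
tool_pos: [0.5197, 0.2012, 0.2479]
tcp_rot: [-0.387, -3.117, 0.0]
wrist_force: [0.5, -0.3, -0.1]
width: 0.998
grip_force: 0.0
```

Call:
{"method": "play_rows", "body": {"steps": [0,0,0,0,0,0,0,0]}}

```text
time: 1.6
tool_pos: [0.5188, 0.2027, 0.2478]
tcp_rot: [-0.388, -3.116, -0.0]
wrist_force: [0.4, -0.7, -0.1]
width: 1.0
grip_force: 0.0
```

```bash
python3 - <<'E'
from workcell import bot
import cv2,numpy as np
s=bot.read_state();print(s['time'],s['tool_pos'],s['tcp_rot'],s['q'])
c=bot.read_camera('wrist');cv2.imwrite('pics/w1.png',c['pixels']);np.savez('w1.npz',**c);print((-c['R'].T@c['t']).round(3))
E
```

```text
1.6 [0.51878875 0.20273404 0.24777482] [-3.88196452e-01 -3.11621188e+00 -1.11173804e-04] [ 3.27443334e-01  4.22629048e-02  1.85866543e+00  6.63957908e-04
  1.24179828e+00 -9.95698415e-01]
[0.452 0.221 0.373]
```

View pics/w1.png

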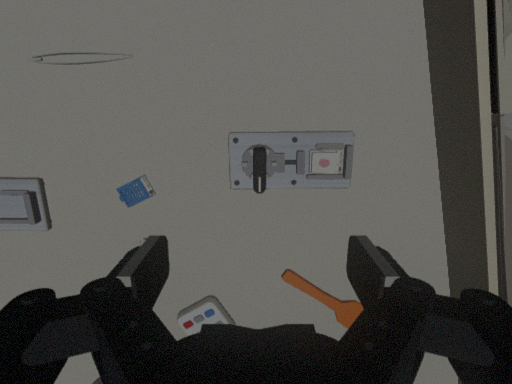

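The wrist view shows the knob at (260,168), with the white line on the nose at (260,185) and the block on the right at (325,162). The bar is square to the plate. I'll measure the plate and the bar axis.

```bash
python3 - <<'E'
import numpy as np,cv2
from h import *
c=dict(np.load('w1.npz'));p=c['pixels'].astype(int)
m=np.zeros(p.shape[:2],np.uint8);sub=p[120:200,215:365]
m[120:200,215:365]=((sub[...,0]-sub[...,2])>8)*255
m=cv2.morphologyEx(m,cv2.MORPH_CLOSE,np.ones((9,9)))
cs=max(cv2.findContours(m,0,2)[0],key=cv2.contourArea)
ap=cv2.approxPolyDP(cs,4,True)[:,0];print(ap.tolist())
P=np.array([ray(c,q,.015)[:2]*1000 for q in cs[:,0].astype(float)],np.float32)
r=cv2.minAreaRect(P);print(r);b=cv2.boxPoints(r);print(b.round(1))
k=np.zeros_like(m);k[140:200,245:275]=(sub.max(2)[20:80,30:60]<50)*255
cc=max(cv2.findContours(k,0,2)[0],key=cv2.contourArea);print(cv2.minAreaRect(cc),cv2.boundingRect(cc))
P=np.array([ray(c,q,.064)[:2]*1000 for q in cc[:,0].astype(float)],np.float32);print(cv2.minAreaRect(P),cv2.boxPoints(cv2.minAreaRect(P)).round(1))
print(c['R'].round(3).tolist())
cv2.imwrite('pics/crop2.png',cv2.resize(c['pixels'][120:200,220:365],None,fx=5,fy=5,interpolation=cv2.INTER_CUBIC))
E
```

```text
[[348, 135], [230, 136], [233, 186], [251, 186], [241, 169], [241, 155], [248, 144], [257, 143], [286, 152], [285, 172], [266, 186], [346, 185], [347, 180], [308, 180], [307, 163], [308, 149], [315, 142], [348, 143]]
((528.43994140625, 241.15591430664062), (142.29638671875, 64.33760070800781), 76.24068450927734)
[[480.3 179.7]
 [542.8 164.4]
 [576.6 302.6]
 [514.1 317.9]]
((259.0, 169.5), (45.0, 12.0), 90.0) (253, 147, 13, 46)
((518.9797973632812, 205.20758056640625), (12.657161712646484, 48.334716796875), 76.10199737548828) [[494.  204.9]
 [540.9 193.3]
 [544.  205.5]
 [497.  217.2]]
[[0.247, 0.969, -0.0], [0.932, -0.237, 0.272], [0.264, -0.067, -0.962]]
```

View pics/crop2.png

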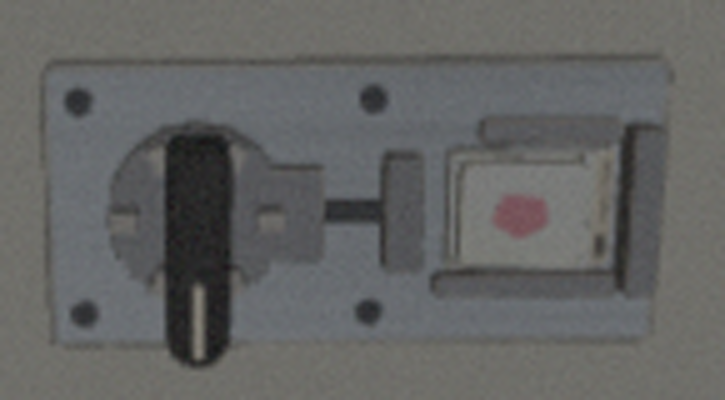

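```bash
python3 - <<'E'
import numpy as np
from h import *
c=dict(np.load('w1.npz'))
A=ray(c,(230,160.4),.015);B=ray(c,(352.2,160),.015);u=(B-A)/np.linalg.norm(B-A)
print(A,B,np.linalg.norm(B-A),np.degrees(np.arctan2(u[1],u[0])));M=(A+B)/2;print('knob from plate',M-.038*u)
N=ray(c,(259.5,193),.064);T=ray(c,(259.3,148),.064);d=(N-T)/np.linalg.norm(N-T)
print(N,T,np.linalg.norm(N-T),np.degrees(np.arctan2(d[1],d[0])),'knob from nose',N-.026*d)
E
```

```text
[0.50952161 0.17180292 0.015     ] [0.54540526 0.31467623 0.015     ] 0.14731061628453312 75.90137484184338
knob from plate [0.51820695 0.20638422 0.015     ]
[0.54361906 0.19955245 0.064     ] [0.49666077 0.21120796 0.064     ] 0.04838318162337741 -13.939676697979433 knob from nose [0.51838476 0.20581585 0.064     ]
```

Call:
{"method": "play_rows", "body": {"steps": [0.001,0.002,0.05,0,0.001,0.002,0.1,0,0.001,0.002,0.145,0,0.001,0.002,0.175,0,0.001,0.002,0.193,0,0.001,0.002,0.193,0]}}

```text
time: 2.4
tool_pos: [0.5173, 0.2055, 0.0541]
tcp_rot: [-0.384, -3.115, 0.002]
wrist_force: [0.0, -0.9, -0.3]
width: 0.999
grip_force: 0.0
```

Call:
{"method": "play_rows", "body": {"steps": [0,0,0,0,0,0,0,0,0,0,0,0,0,0,0,0,0,0,0,0,0,0,0,0], "jaw": 170, "grip_force": 20}}

```text
time: 3.15
tool_pos: [0.5187, 0.2049, 0.0553]
tcp_rot: [0.387, 3.118, -0.0]
wrist_force: [-0.2, 0.0, 0.6]
width: 0.336
grip_force: 0.0
```

```bash
python3 - <<'E'
from workcell import bot
import cv2,numpy as np
c=bot.read_camera('wrist');cv2.imwrite('pics/w2.png',c['pixels']);np.savez('w2.npz',**c)
s=bot.read_state();print({k:np.round(v,4) for k,v in s.items()})
E
```

```text
{'time': np.float64(3.2), 'q': array([ 0.3317,  0.2418,  2.0223, -0.    ,  0.8775, -0.9923]), 'joint_vel': array([-0.0011, -0.0004,  0.0007,  0.0001, -0.0007, -0.0002]), 'joint_torque': array([-5.20000e-03, -4.31180e+01, -2.95633e+01, -3.00000e-04,
        3.00000e-04,  0.00000e+00]), 'tool_pos': array([0.5187, 0.2049, 0.0552]), 'tcp_rot': array([-3.8670e-01, -3.1176e+00,  1.0000e-04]), 'wrist_force': array([ 0.4662, -0.2633,  0.7484]), 'torque': array([-0.0279,  0.0486, -0.0179]), 'grip_force': np.float64(0.0), 'width': np.float64(0.3319)}
```

View pics/w2.png

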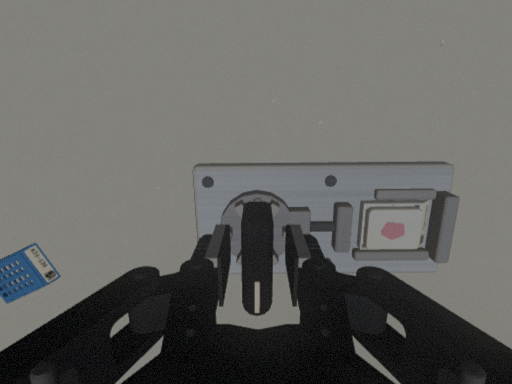

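The fingers straddle the bar: the inner pads are at columns 229 and 287, and the bar spans 242 to 274, so it is centred. Now I'll close.

Call:
{"method": "play_rows", "body": {"steps": [0,0,0,0,0,0,0,0,0,0,0,0,0,0,0,0,0,0,0,0,0,0,0,0], "jaw": 255, "grip_force": 50}}

```text
time: 3.95
tool_pos: [0.5186, 0.2048, 0.0553]
tcp_rot: [-0.387, -3.118, 0.001]
wrist_force: [-1.0, -3.2, 3.1]
width: 0.153
grip_force: 50.0
```

Gripped, with little side force. Now lift 12 mm.

Call:
{"method": "play_rows", "body": {"steps": [0,0,-0.004,0,0,0,-0.008,0,0,0,-0.012,0,0,0,-0.012,0,0,0,-0.012,0]}}

```text
time: 4.58
tool_pos: [0.5186, 0.2049, 0.0677]
tcp_rot: [-0.387, -3.118, 0.001]
wrist_force: [-1.0, -3.5, 2.2]
width: 0.152
grip_force: 49.7
```

```bash
python3 - <<'E'
from workcell import bot
import cv2,numpy as np
c=bot.read_camera('wrist');p=c['pixels']
a=np.hstack([np.load('w2.npz')['pixels'][180:330,180:330],p[180:330,180:330]])
cv2.imwrite('pics/w3.png',cv2.resize(a,None,fx=2.5,fy=2.5))
E
```

```text
(no output)
```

View pics/w3.png

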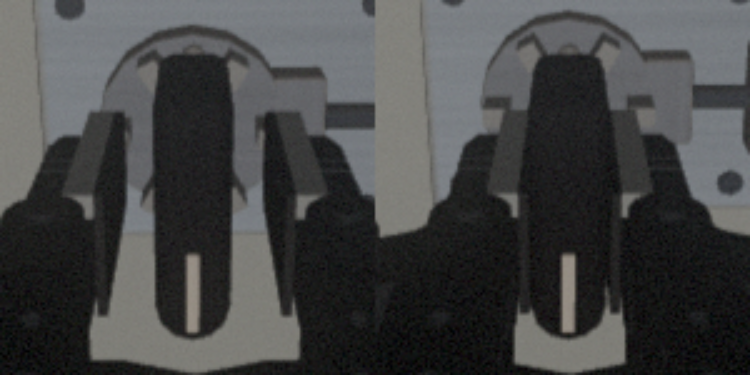

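The knob holds its place in the gripper (nose tip at row 335 in both halves) while the plate has dropped away, so it is lifted. Next I'll turn it clockwise, which is positive about the downward tool z.

Call:
{"method": "play_rows", "body": {"steps": [0,0,0,0.13,0,0,0,0.26,0,0,0,0.4,0,0,0,0.53,0,0,0,0.66,0,0,0,0.79,0,0,0,0.92,0,0,0,1.047,0,0,0,1.047,0,0,0,1.047]}}

```text
time: 5.88
tool_pos: [0.5189, 0.205, 0.0676]
tcp_rot: [1.891, 2.509, 0.0]
wrist_force: [-0.4, -4.2, 2.7]
width: 0.157
grip_force: 49.9
```

Call:
{"method": "play_rows", "body": {"steps": [0,0,0.004,0,0,0,0.008,0,0,0,0.011,0,0,0,0.0125,0,0,0,0.0135,0,0,0,0.0135,0,0,0,0.0135,0]}}

```text
time: 6.75
tool_pos: [0.5189, 0.205, 0.0552]
tcp_rot: [1.893, 2.507, -0.0]
wrist_force: [-4.9, -5.9, 11.7]
width: 0.151
grip_force: 51.4
```

The knob is home: the tool is back at z 0.0552 with a 12 N upward push on it. I'll open and retreat straight up.

Call:
{"method": "play_rows", "body": {"steps": [0,0,0,0,0,0,0,0,0,0,0,0,0,0,0,0,0,0,0,0,0,0,0,0], "jaw": 120}}

```text
time: 7.5
tool_pos: [0.5187, 0.205, 0.0537]
tcp_rot: [-1.894, -2.507, -0.0]
wrist_force: [0.9, 0.9, 0.3]
width: 0.527
grip_force: 0.0
```

Call:
{"method": "play_rows", "body": {"steps": [0,0,-0.02,0,0,0,-0.05,0,0,0,-0.09,0,0,0,-0.13,0,0,0,-0.15,0,0,0,-0.15,0]}}

```text
time: 8.25
tool_pos: [0.5198, 0.2053, 0.2053]
tcp_rot: [1.892, 2.505, 0.005]
wrist_force: [-0.2, 0.4, -0.6]
width: 0.53
grip_force: 0.0
```

```bash
python3 - <<'E'
from workcell import bot
import cv2,numpy as np
from h import *
c=bot.read_camera('wrist');t=bot.read_camera('scene')
a=cv2.resize(t['pixels'][150:215,155:230],(346,300),interpolation=cv2.INTER_CUBIC)
cv2.imwrite('pics/w4.png',np.hstack([cv2.resize(c['pixels'],(400,300)),a]))
np.savez('w4.npz',**c);print(bot.read_state()['tool_pos'],bot.read_state()['wrist_force'])
E
```

```text
[0.51787223 0.20469725 0.20225528] [-0.07411484 -0.49143641 -0.78029287]
```

View pics/w4.png

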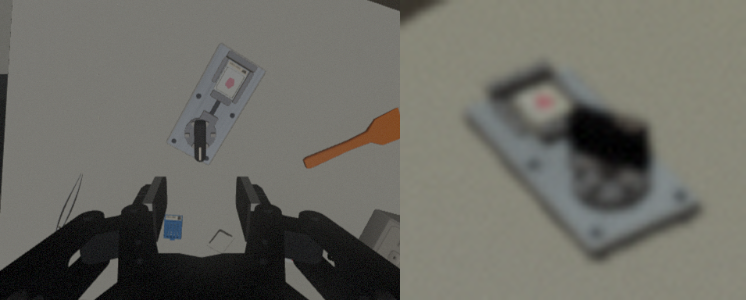

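The knob at (200,140) is aligned with the tool, so it has turned 60 degrees. It is down, the jaw is at the block, and the gripper is clear.

```bash
python3 -c "
from workcell import bot
print(bot.finish_job())"
```

```text
the job is handed in; nothing more can be done
None
```

I clamped the wax block: knob lifted about 12 mm, turned 60° clockwise, pushed fully home and released without going near the empty stage; the job is handed in, but no verdict was returned.

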